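# Pass the calculator across the desk between the register and the cash box

## Robot

A 6-joint arm with a two-finger parallel gripper is mounted at the origin on the work surface. World frame = base frame: x ahead of the robot, y to its left, z up, the work surface at z = 0. Lengths are in m, angles in degrees, forces in N, time in s.
With the tool pointing down it reaches from about 0.325 to 0.9 m from the base axis. Payload 6.1 kg.
Tool frame: the origin (TCP) lies at the very end of the fingers, on their centre line; the grasp point (between the pads) lies 19 mm behind it (env.grip_point_offset is the z of the grasp point in the tool frame, in m); z points along the fingers, y is the line along which they close (so a half turn about z gives the same grasp; the last joint's range is limited). The gripper opens to 87 mm and grips with 3 to 60 N. Pads are 19 mm wide; open, the fingers measure 117 mm over their backs; the gripper's body (75 mm by 190 mm) begins 51 mm behind the grasp point.
Start: joints at [-70.422, 12.628, 87.462, -0, 79.91, -7.225], TCP at [0.282, -0.558, 0.223] pointing down, gripper open.
Joint ranges: [-170.65, 170.65], [-52.31, 119.04], [5.05, 147.46], [-71.25, 251.25], [11.57, 151.72], [-153.62, 153.62]. Speed limits (degrees/s): [147.25, 147.25, 172.46, 180, 180, 180].

## Interface

Orientations are given as a 3x3 rotation matrix whose columns are the frame's x, y, z axes.
In Python, from cell import env gives the robot as it stands.
- The arm moves only by the shell command python3 -m creep 'ROWS'. ROWS is JSON, a list of rows, each an object with "offset": the shift along the tool's x, y, z in mm, a list of three; "roll": the turn about the tool's z in degrees; "jaw": the opening, from 0 (shut) to 1 (fully open). In form: [{"offset": [dx, dy, dz], "roll": roll, "jaw": jaw}, ...]. A call has 1 to 20 rows; each row shifts and turns the commanded pose from where the row before left it, along the tool's axes as they then stand; what a row does not reach is not made up. A row lasts 1/10 s, in which the tool goes at most 50 mm and 8.59 degrees, less where a joint would pass 70% of its speed; a pose out of reach is approached as far as the arm can. A call with a gripper value outside its range is refused whole. The fingers move at their own pace and stop on an object; the grip force is fixed at half the most. Time passes only in rows, so rows that do not move let the fingers close. It gives the time, the measured TCP pose, the force, the opening and the grip force at its end, in the units of the state.
- env.get_state(): the state, without advancing time (a new reading comes with each control period).
- env.camera(name): name is "scene" or "top"; returns a dict with "color" (384x512x3 uint8, red, green, blue), "depth" (384x512 float32, m along the optical axis (not along the pixel's ray), 0 where there is no reading), "K" (3x3 intrinsics, pixels), "rvec" (rotation vector, rad) and "tvec" (3), from world to camera coordinates, as OpenCV has them. Camera axes: x right, y down, z forward; pixel columns grow to the right and rows downward; lengths in m; the calibration is good to about 2 mm. A picture is of the moment at which its call begins.
- env.finish_job(): hands the job in; it is judged then, once.
The state is a dict: "clock": time; "qpos": joint angles; "joint_vel": joint speeds; "effort": joint torques, N m; "position": TCP position; "eef_rot": TCP orientation; "contact_force": force on the tool from outside, world axes, zero at the start; "ft_torque": the same for the moment, N m; "opening": finger opening in m; "grip_force": force on a finger pad.
Only numpy, scipy, OpenCV 4.12 (cv2) and the standard library are available. Lean on these libraries where they do the work, as an engineer would, in place of code of your own. Each camera call takes 0.05 s, during which the arm holds its last target. There are 200 camera calls.

## Task

Push the desk calculator along the desk through the narrow gap between the blue register and the grey cash box, and on until it lies wholly on the empty writing mat at the other side. Only push it with the fingers: it must stay flat on the desk and never be lifted or tipped. Leave the mug, the stamp and the barcode scanner where they are.

Things in the scene. Friction and masses are not known exactly. Their poses are not given: they have to be found in the camera images.
- calculator: Black desk calculator, loose, a flat slab 84 (its x) x 120 (its y) x 22 mm high (24 with its keys), about 0.15 to 0.3 kg, lying on one of the two mats. Origin at the centre of its underside; x is its width, y its length (display at the +y end), z up. It slides with ordinary friction.
- calc_corner0 (a point): Corner of the calculator's underside, at (+42, +60, 0) mm in its own frame.
- calc_corner1 (a point): Corner of the calculator's underside, at (+42, -60, 0) mm in its own frame.
- calc_corner2 (a point): Corner of the calculator's underside, at (-42, -60, 0) mm in its own frame.
- calc_corner3 (a point): Corner of the calculator's underside, at (-42, +60, 0) mm in its own frame.
- gap: The two obstacles, both heavy and immovable: a blue hardback register lying flat (160 x 120 x 42 mm) and a grey steel cash box (120 x 120 x 44 mm, 47 with its handle). Origin on the desk in the middle of the gap between them; its y runs along the passage, its x across it. The gap is 92 mm wide (x from -46 to +46 mm) and 120 mm long (y from -60 to +60 mm). The register fills x from -206 to -46 mm, the cash box x from +46 to +166 mm, both y from -60 to +60 mm.
- mat_goal: Empty grey writing mat on the far side of the gap from the calculator, 150 (its x) x 180 (its y) mm, fixed, only 1 mm thin and no hindrance to sliding: things lie at desk height on it. Origin at its centre; axes parallel to those of the gap, centred across the passage to within 8 mm, its middle about 165 mm from the middle of the gap along the passage, at +y or -y of the gap.
- mat_start: An identical grey mat on the other side of the gap, on which the calculator lies at the start, askew and off centre. Same size and axes as the other mat.
- mug: White mug, loose bystander, radius 38 mm, 85 mm high; origin at the centre of its underside. Leave alone.
- stamp: Hand stamp, loose bystander, 50 x 30 mm foot with a wooden knob handle, 72 mm high; origin at the centre of its underside. Leave alone.
- scanner: Black barcode scanner lying on its side, loose bystander, head 100 x 60 x 34 mm with a 100 mm handle towards its +y; origin at the centre of the underside of its head. Leave alone.
Not all that is in view belongs to the job. What is shaped like the calculator but orange is not meant.

How it is judged (in metres and radians):
On the way:
1. the calculator is in the gap between the register and the cash box (x of calculator in the frame of gap between -0.012 and 0.012 m and y of calculator in the frame of gap between -0.04 and 0.04 m), for 0.05 s.
At the end, for the whole second after the job is handed in: All four corners of the calculator lie within the outline of the goal mat (2 mm over its edge is allowed), the calculator lies flat on the desk and at rest, and the mug, stamp and scanner are each within 20 mm of where they began (x of calc_corner0 in the frame of mat_goal between -0.077 and 0.077 m and y of calc_corner0 in the frame of mat_goal between -0.092 and 0.092 m and x of calc_corner1 in the frame of mat_goal between -0.077 and 0.077 m and y of calc_corner1 in the frame of mat_goal between -0.092 and 0.092 m and x of calc_corner2 in the frame of mat_goal between -0.077 and 0.077 m and y of calc_corner2 in the frame of mat_goal between -0.092 and 0.092 m and x of calc_corner3 in the frame of mat_goal between -0.077 and 0.077 m and y of calc_corner3 in the frame of mat_goal between -0.092 and 0.092 m and height (world z) of calculator below 0.004 m and angle between calculator's own z axis and vertical below 0.05 rad and linear speed of calculator below 0.01 m/s and distance of each of mug, stamp, scanner from where it was at the start of the episode below 0.02 m); the robot touches nothing.
It fails at once if the calculator is lifted more than 12 mm off the desk or tipped by more than 0.2 rad (height (world z) of calculator above 0.012 m or angle between calculator's own z axis and vertical above 0.2 rad).
It fails at once if the mug, the stamp or the scanner is moved by more than 20 mm (distance of any of mug, stamp, scanner from where it was at the start of the episode above 0.02 m).
It also fails if it takes over 64 s, if anything falls off the work surface, if the arm or the gripper's body presses on something with over 40 N, if the wrist force passes 120 N, or if a joint passes its speed limit or range.

## Working session

There is one attempt and no reset: what is moved stays moved. The work goes in short steps, Python scripts to look and compute and a shell command to move; the robot and the scene stay as the last step left them, time stands still between calls to the robot, and variables do not carry over. Pictures are saved under pics/ and viewed, at most 11 in all, crops included, and the job is handed in when it is done.

```bash
mkdir -p pics; ls
python3 - <<'E'
from cell import env
import cv2
for n in("scene","top"):
    c=env.camera(n); cv2.imwrite(f"pics/{n}0.png",c["color"][:,:,::-1]); print(n,c["K"].tolist(),c["rvec"],c["tvec"])
s=env.get_state();print(s["clock"],s["position"],s["eef_rot"])
E
```

```text
pics
scene [[356.23494463019136, 0.0, 252.48919622495308], [0.0, 356.23494463019136, 183.63912933541638], [0.0, 0.0, 1.0]] [ 1.89732409  1.9680408  -0.54337624] [-0.11389963 -0.4538707   1.16611598]
top [[463.9203045169319, 0.0, 254.06053634672867], [0.0, 463.9203045169319, 186.63445592024271], [0.0, 0.0, 1.0]] [ 2.13424387 -2.17742281  0.16428996] [0.11410452 0.54612029 1.10321247]
0.1 [ 0.28166148 -0.55732542  0.22155009] [[ 8.92534637e-01  4.50978494e-01 -5.65647153e-04]
 [ 4.50978794e-01 -8.92533211e-01  1.61060573e-03]
 [ 2.21489678e-04 -1.69261627e-03 -9.99998543e-01]]
```

View pics/top0.png

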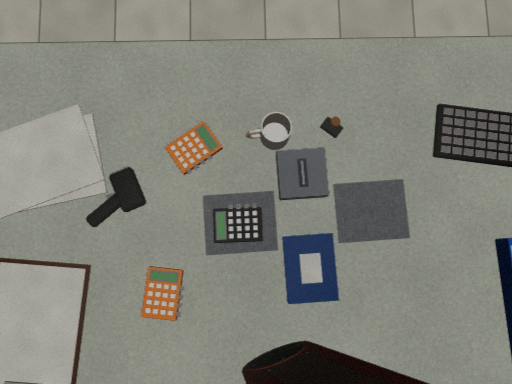

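View pics/scene0.png

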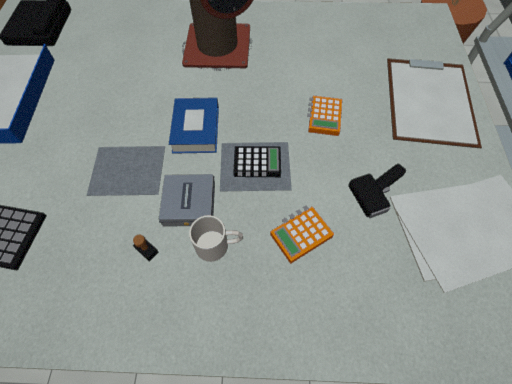

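The top view shows three calculator-shaped things: black at (238,225), and orange at (194,148) and (162,293). The black one on the mat fits the description. The goal mat is at (371,210), the cash box at (302,173), the register at (310,268), the mug at (276,131), the stamp at (332,127) and the scanner at (125,190).

```bash
cat > h.py <<'E'
import numpy as np, cv2
from cell import env
def rays(c,px,z):
    R=cv2.Rodrigues(np.array(c["rvec"],float))[0];t=np.array(c["tvec"],float).ravel()
    o=-R.T@t
    px=np.atleast_2d(px).astype(float)
    d=np.c_[px,np.ones(len(px))]@np.linalg.inv(c["K"]).T@R
    return (o+d*((z-o[2])/d[:,2])[:,None])[:,:2]
def proj(c,P): return cv2.projectPoints(np.atleast_2d(P).astype(float),np.array(c["rvec"],float),np.array(c["tvec"],float),np.array(c["K"],float),None)[0][:,0]
def rect(c,mask,z):
    "largest blob -> world rect (centre, sizes, long axis deg)"
    n,l,s,_=cv2.connectedComponentsWithStats(mask.astype(np.uint8)); k=1+np.argmax(s[1:,4])
    cnt=max(cv2.findContours((l==k).astype(np.uint8),0,1)[0],key=cv2.contourArea)[:,0]
    p=(rays(c,cnt,z)*1000).astype(np.float32)
    (x,y),(w,h),a=cv2.minAreaRect(p)
    if w<h: w,h,a=h,w,a+90
    return np.array([x,y]),(w,h),(a+90)%180-90
def roi(shape,x0,y0,x1,y1):
    m=np.zeros(shape[:2],bool); m[y0:y1,x0:x1]=1; return m
E
python3 - <<'E'
from h import *
c=env.camera("top"); im=c["color"].astype(int); b=im.max(2); 
for u,v in [(371,210),(302,160),(210,200),(218,240),(252,225),(310,245),(230,213),(150,300),(340,160),(270,225)]: print((u,v),im[v,u],end=' ')
print()
hsv=cv2.cvtColor(c["color"],cv2.COLOR_RGB2HSV)
blue=(hsv[...,0]>100)&(hsv[...,1]>130)&roi(im.shape,275,225,345,310)
print("reg",rect(c,blue,.042))
g=cv2.GaussianBlur(c["color"],(3,3),0).max(2)
for n,r,z in(("goal",(328,172,416,250),0.001),("start",(196,186,274,262),0.001),("box",(270,143,331,204),.044)):
    m=(g<112)&roi(im.shape,*r); print(n,m.sum(),rect(c,m,z))
d=c["depth"]; print("depth",d[210,371],d[160,302],d[225,238],d[245,310])
cr=c["color"][140:310,190:420,::-1]; cv2.imwrite("pics/crop.png",cv2.resize(cr,None,fx=3.4,fy=3.4,interpolation=cv2.INTER_CUBIC))
m=(b<48)&roi(im.shape,204,200,274,250); m=cv2.morphologyEx(m.astype(np.uint8),cv2.MORPH_CLOSE,np.ones((9,9)))
print("calc",rect(c,m,.022))
print(rays(c,[[276,131],[332,127],[125,190]],0.0))
E
```

```text
(371, 210) [71 73 74] (302, 160) [70 73 73] (210, 200) [81 82 84] (218, 240) [53 51 48] (252, 225) [48 46 44] (310, 245) [40 57 92] (230, 213) [173 170 170] (150, 300) [175 167 164] (340, 160) [144 146 134] (270, 225) [77 78 80] 
reg (array([348.67022705, -26.29476166]), (156.99331665039062, 119.20783996582031), 2.9115679264068604)
goal 4324 (array([ 487.35211182, -191.00939941]), (180.7910919189453, 150.6950225830078), -87.1431245803833)
start 3711 (array([463.73791504, 140.78637695]), (178.9607391357422, 151.0874481201172), -87.33047938346863)
box 2668 (array([586.96923828,  -7.81401825]), (144.2255096435547, 133.85218811035156), 2.869239330291748)
depth 1.1747358 1.1446548 1.139487 1.1168482
calc (array([456.99978638, 146.00151062]), (118.24979400634766, 84.00542449951172), -88.70778226852417)
[[ 0.69750779  0.04286554]
 [ 0.70558488 -0.10260137]
 [ 0.55114266  0.42898404]]
```

View pics/crop.png

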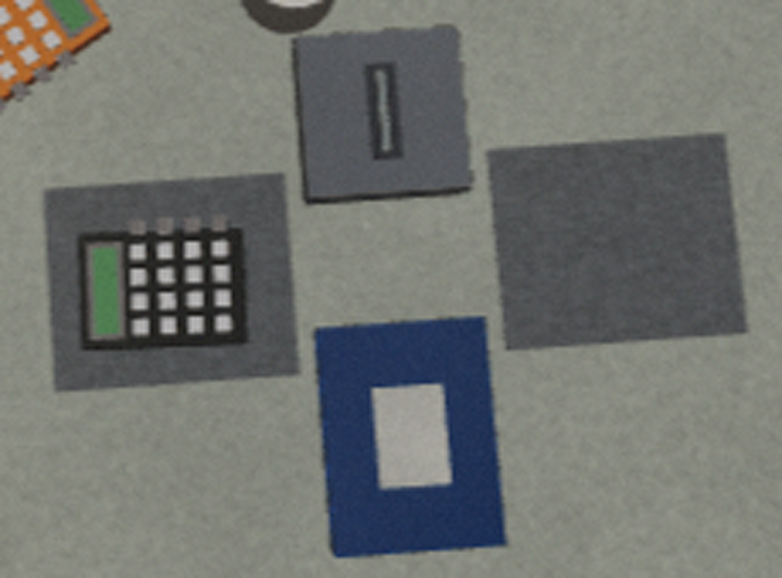

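The crop confirms it: the black calculator lies on the left mat, display to the left (+y world), slightly askew. The passage is clear and the right mat is empty. I'll refine the gap edges with the depth image.

```bash
cat >> h.py <<'E'
A=np.radians(2.9); EX=np.array([np.cos(A),np.sin(A)]); P=np.array([np.sin(A),-np.cos(A)])  # across, along passage to goal
def cloud(c):
    R=cv2.Rodrigues(np.array(c["rvec"],float))[0];t=np.array(c["tvec"],float).ravel()
    v,u=np.mgrid[:384,:512]; d=c["depth"][...,None]
    X=(np.dstack([u,v,np.ones_like(u)])@np.linalg.inv(c["K"]).T)*d-t
    return X@R*1000
def calc(c):
    "calc centre mm, yaw of its long axis relative to passage (deg)"
    im=c["color"]; W=rays(c,np.dstack(np.meshgrid(np.arange(512),np.arange(384))).reshape(-1,2),.022).reshape(384,512,2)*1000
    X=cloud(c); m=(X[...,2]>11)&(X[...,2]<32)&(abs(W[...,0]-470)<75)&(W[...,1]<240)&(W[...,1]>-310)
    ctr,s,a=rect(c,m,.022); return ctr,s,a
E
python3 - <<'E'
from h import *
c=env.camera("top"); X=cloud(c); z=X[...,2]
print("desk z",np.median(z[170:240,345:400]))
for n,r,h in(("reg",(270,222,350,315),.042),("box",(268,140,335,207),.044)):
    m=(z>30)&(z<60)&roi(z.shape,*r); q=rect(c,m,h); print(n,q,"across",(q[0]-[474.5,-19.9])@EX,"along",(q[0]-[474.5,-19.9])@P)
print(calc(c))
for n,q in(("calc",(457,146)),("goal",(487.4,-191)),("start",(463.7,140.8))): d=np.array(q)-[474.5,-19.9]; print(n,d@EX,d@P)
E
```

```text
desk z 1.0635452656716637
reg (array([349.39837646, -28.61584091]), (159.89369201660156, 119.96298217773438), 2.853119373321533) across -125.38237305670148 along 2.375420089803972
box (array([579.39990234, -15.93320084]), (121.9388198852539, 121.52627563476562), 2.9349067211151123) across 104.96625506982532 along 1.345475362362984
(array([462.09640503, 145.02511597]), (119.6593017578125, 93.30628967285156), -88.70741391181946)
calc -9.084219991996521 -166.57291780819898
goal 4.227027660550332 171.53353094120385
start -2.655883587261393 -161.04060445232724
```

```bash
python3 -m creep '[{"offset":[0,0,0],"roll":8,"jaw":0.6},{"offset":[0,0,0],"roll":8,"jaw":0.6},{"offset":[0,0,0],"roll":7.9,"jaw":0.6},{"offset":[9.6,-46.2,0],"roll":0,"jaw":0.6},{"offset":[9.6,-46.2,0],"roll":0,"jaw":0.6},{"offset":[9.6,-46.2,0],"roll":0,"jaw":0.6},{"offset":[9.6,-46.2,0],"roll":0,"jaw":0.6},{"offset":[9.6,-46.2,0],"roll":0,"jaw":0.6},{"offset":[9.6,-46.2,0],"roll":0,"jaw":0.6},{"offset":[9.6,-46.2,0],"roll":0,"jaw":0.6},{"offset":[9.6,-46.2,0],"roll":0,"jaw":0.6},{"offset":[9.6,-46.2,0],"roll":0,"jaw":0.6},{"offset":[9.6,-46.2,0],"roll":0,"jaw":0.6},{"offset":[9.6,-46.2,0],"roll":0,"jaw":0.6},{"offset":[9.6,-46.2,0],"roll":0,"jaw":0.6},{"offset":[9.6,-46.2,0],"roll":0,"jaw":0.6},{"offset":[9.6,-46.2,0],"roll":0,"jaw":0.6},{"offset":[9.6,-46.2,0],"roll":0,"jaw":0.6}]'
cat > st.py <<'E'
from h import *
s=env.get_state(); p=np.array(s["position"])*1000; R=np.array(s["eef_rot"]); d=p[:2]-[474.2,-21.8]
print("t",s["clock"],"across %.1f along %.1f z %.1f"%(d@EX,d@P,p[2]),"xang %.2f"%np.degrees(np.arctan2(R[1,0],R[0,0])),"open",s["opening"],"F",np.round(s["contact_force"],1))
E
python3 st.py
```

```text
clock: 2.0
position: [0.3904, 0.1437, 0.2228]
eef_rot: [[0.999, 0.051, 0.001], [0.051, -0.999, 0.0], [0.001, 0.0, -1.0]]
contact_force: [1.1, -0.6, -0.4]
opening: 0.0527
grip_force: 0.0
t 2.0 across -75.3 along -169.5 z 222.8 xang 2.92 open 0.052719385616772405 F [ 1.1 -0.6 -0.4]
```

```bash
python3 -m creep '[{"offset":[0,0,45],"roll":0,"jaw":0.6},{"offset":[0,0,45],"roll":0,"jaw":0.6},{"offset":[0,0,45],"roll":0,"jaw":0.6},{"offset":[0,0,40],"roll":0,"jaw":0.6},{"offset":[0,0,25],"roll":0,"jaw":0.6},{"offset":[0,0,14],"roll":0,"jaw":0.6},{"offset":[0,0,0],"roll":0,"jaw":0.6}]'
python3 st.py
python3 -m creep '[{"offset":[4,0,0],"roll":0,"jaw":0.6},{"offset":[4,0,0],"roll":0,"jaw":0.6},{"offset":[3,0,0],"roll":0,"jaw":0.6},{"offset":[2,0,0],"roll":0,"jaw":0.6},{"offset":[2,0,0],"roll":0,"jaw":0.6},{"offset":[2,0,0],"roll":0,"jaw":0.6},{"offset":[2,0,0],"roll":0,"jaw":0.6},{"offset":[0,0,0],"roll":0,"jaw":0.6}]'
python3 st.py
python3 - <<'E'
from h import *
c=env.camera("top"); cv2.imwrite("pics/push1.png",cv2.resize(c["color"][140:310,190:420,::-1],None,fx=3.4,fy=3.4))
E
```

```text
clock: 2.7
position: [0.3881, 0.1412, 0.0063]
eef_rot: [[0.999, 0.051, -0.005], [0.051, -0.999, -0.001], [-0.005, 0.001, -1.0]]
contact_force: [-0.5, -0.3, -0.1]
opening: 0.0522
grip_force: 0.0
t 2.7 across -77.8 along -167.1 z 6.3 xang 2.90 open 0.05221152413741773 F [-0.5 -0.3 -0.1]
clock: 3.5
position: [0.4098, 0.1426, 0.0086]
eef_rot: [[0.999, 0.051, 0.0], [0.051, -0.999, 0.0], [0.0, -0.0, -1.0]]
contact_force: [-0.6, 0.5, -0.2]
opening: 0.0524
grip_force: 0.1
t 3.5 across -56.0 along -167.4 z 8.6 xang 2.90 open 0.05237251948539644 F [-0.6  0.5 -0.2]
```

View pics/push1.png

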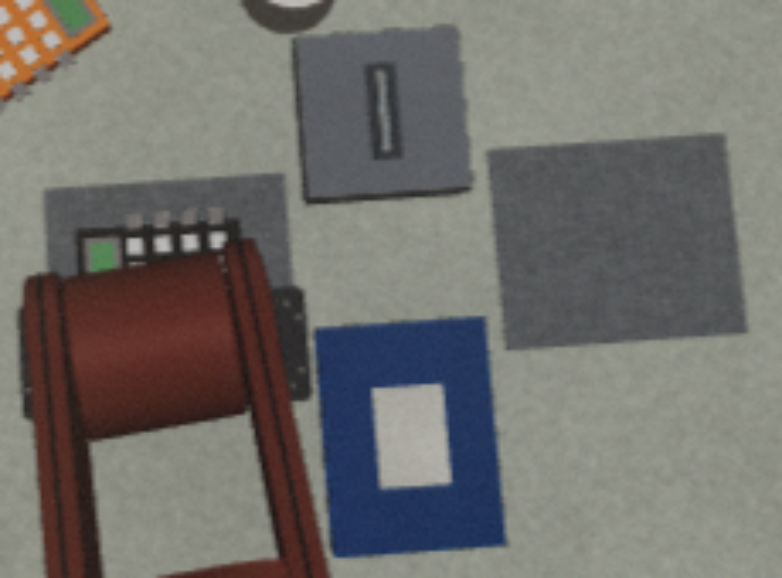

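The calculator's far edge in the crop has moved up slightly and is turning into line. I'll finish the side push, then go behind it.

```bash
python3 -m creep '[{"offset":[2,0,0],"roll":0,"jaw":0.6},{"offset":[2,0,0],"roll":0,"jaw":0.6},{"offset":[0.5,0,0],"roll":0,"jaw":0.6},{"offset":[0,0,0],"roll":0,"jaw":0.6},{"offset":[-5,0,0],"roll":0,"jaw":0.6},{"offset":[-15,0,0],"roll":0,"jaw":0.6},{"offset":[0,0,-40],"roll":0,"jaw":0.6},{"offset":[0,0,-40],"roll":0,"jaw":0.6},{"offset":[0,0,-40],"roll":0,"jaw":0.6},{"offset":[20,-32,0],"roll":8,"jaw":0.4},{"offset":[0,0,0],"roll":8,"jaw":0.4},{"offset":[0,0,0],"roll":8,"jaw":0.4},{"offset":[0,0,0],"roll":8,"jaw":0.4},{"offset":[0,0,0],"roll":8,"jaw":0.4},{"offset":[0,0,0],"roll":8,"jaw":0.4},{"offset":[0,0,0],"roll":8,"jaw":0.4},{"offset":[0,0,0],"roll":8,"jaw":0.4},{"offset":[0,0,0],"roll":8,"jaw":0.4},{"offset":[0,0,0],"roll":8,"jaw":0.4}]'
python3 -m creep '[{"offset":[0,0,0],"roll":8,"jaw":0.4},{"offset":[0,0,0],"roll":2,"jaw":0.4},{"offset":[-35,-25,0],"roll":0,"jaw":0.4},{"offset":[-35,-25,0],"roll":0,"jaw":0.4},{"offset":[0,0,0],"roll":0,"jaw":0.4}]'
python3 st.py
python3 - <<'E'
from h import *
c=env.camera("top"); cv2.imwrite("pics/look2.png",cv2.resize(c["color"][140:310,190:420,::-1],None,fx=3.4,fy=3.4))
q=calc(c); d=q[0]-[474.2,-21.8]; print(q,d@EX,d@P)
b=c["color"].max(2); m=(b<48)&roi(b.shape,204,190,274,250); m=cv2.morphologyEx(m.astype(np.uint8),cv2.MORPH_CLOSE,np.ones((9,9)))
q=rect(c,m,.022); d=q[0]-[474.2,-21.8]; print(q,d@EX,d@P)
E
```

```text
clock: 5.45
position: [0.4167, 0.0864, 0.1212]
eef_rot: [[0.323, -0.947, 0.0], [-0.939, -0.32, 0.124], [-0.117, -0.04, -0.992]]
contact_force: [0.5, 0.4, -0.4]
opening: 0.0352
grip_force: 0.0
clock: 5.95
position: [0.4436, 0.0978, 0.1219]
eef_rot: [[0.242, -0.97, 0.017], [-0.948, -0.232, 0.218], [-0.208, -0.069, -0.976]]
contact_force: [-0.8, -0.8, -1.2]
opening: 0.0351
grip_force: 0.0
t 5.95 across -24.5 along -121.0 z 121.9 xang -75.68 open 0.03511469987432109 F [-0.8 -0.8 -1.2]
(array([470.51135254, 157.13131714]), (98.12952423095703, 93.47410583496094), -86.79910469055176) 5.368737784777643 -178.8887895528095
(array([470.02459717, 128.9604187 ]), (145.87353515625, 142.2320098876953), -1.5196456909179688) 3.4573571968973287 -150.77859435933024
```

View pics/look2.png

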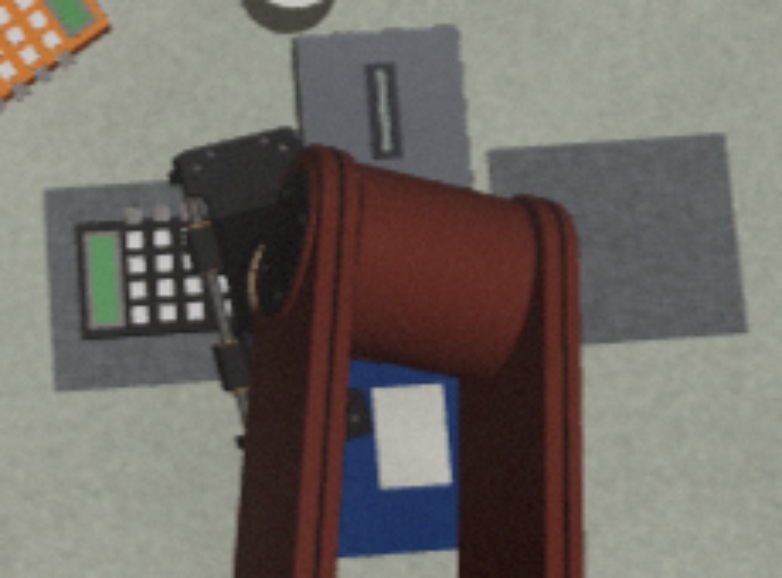

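The picture shows the calculator straight and intact at (150,280), and the arm tilted at a joint limit. I'll turn the other way and push along tool −x.

```bash
python3 -c "
from cell import env; print(env.get_state()['qpos'])"
python3 -m creep '[{"offset":[0,0,0],"roll":-8,"jaw":0.4},{"offset":[0,0,0],"roll":-8,"jaw":0.4},{"offset":[0,0,0],"roll":-8,"jaw":0.4},{"offset":[0,0,0],"roll":-8,"jaw":0.4},{"offset":[0,0,0],"roll":-8,"jaw":0.4},{"offset":[0,0,0],"roll":-8,"jaw":0.4},{"offset":[0,0,0],"roll":-8,"jaw":0.4},{"offset":[0,0,0],"roll":-8,"jaw":0.4},{"offset":[0,0,0],"roll":-8,"jaw":0.4},{"offset":[0,0,0],"roll":-8,"jaw":0.4},{"offset":[0,0,0],"roll":0,"jaw":0.4}]'
python3 st.py;python3 -c "
from cell import env; print(env.get_state()['qpos'])"
```

```text
[ -7.3493766   -7.2897596  120.45157394  13.52766543  68.14399553
 153.55928194]
clock: 7.1
position: [0.4415, 0.0965, 0.1209]
eef_rot: [[0.997, 0.069, 0.015], [0.064, -0.974, 0.217], [0.029, -0.215, -0.976]]
contact_force: [-0.2, -0.1, -1.5]
opening: 0.0345
grip_force: 0.0
t 7.1 across -26.7 along -119.8 z 120.9 xang 3.69 open 0.03452922092746651 F [-0.2 -0.1 -1.5]
[ -7.44448212  -7.37287755 120.57230216  13.49865634  68.16170134
  73.48844829]
```

```bash
python3 -m creep '[{"offset":[0,0,0],"roll":-8,"jaw":0.4},{"offset":[0,0,0],"roll":-8,"jaw":0.4},{"offset":[0,0,0],"roll":-8,"jaw":0.4},{"offset":[0,0,0],"roll":-8,"jaw":0.4},{"offset":[0,0,0],"roll":-8,"jaw":0.4},{"offset":[0,0,0],"roll":-8,"jaw":0.4},{"offset":[0,0,0],"roll":-8,"jaw":0.4},{"offset":[0,0,0],"roll":-8,"jaw":0.4},{"offset":[0,0,0],"roll":-8,"jaw":0.4},{"offset":[0,0,0],"roll":-8,"jaw":0.4},{"offset":[0,0,0],"roll":-8,"jaw":0.4},{"offset":[0,0,0],"roll":-1.2,"jaw":0.4},{"offset":[0,0,0],"roll":0,"jaw":0.4}]' | tail -1
cat >> st.py <<'E'
import sys
def to(a,l,z):
    w=np.array([474.2,-21.8])+a*EX+l*P
    return np.round(R.T@(np.r_[w,z]-p),1)
print("yang %.2f"%np.degrees(np.arctan2(R[1,1],R[0,1])),"tool z",np.round(R[:,2],3), "q",np.round(s["qpos"],1))
for t in sys.argv[1:]: print(t,to(*map(float,t.split(","))))
E
python3 st.py 0.5,-255,121 0.5,-255,7
```

```text
grip_force: 0.0
t 8.4 across -26.3 along -119.7 z 121.0 xang 92.86 open 0.03472355221936176 F [0.2 1.  0.7]
yang 2.54 tool z [ 0.015  0.217 -0.976] q [ -7.5  -7.3 120.5  13.5  68.2 -15.4]
0.5,-255,121 [132.1  25.9  29.9]
0.5,-255,7 [107.5  23.1 141.2]
```

```bash
python3 -m creep '[{"offset":[33,6.5,7.5],"roll":0,"jaw":0.4},{"offset":[33,6.5,7.5],"roll":0,"jaw":0.4},{"offset":[33,6.5,7.5],"roll":0,"jaw":0.4},{"offset":[33,6.5,7.5],"roll":-0.3,"jaw":0.4},{"offset":[0,0,0],"roll":0,"jaw":0.4}]' | tail -1
python3 st.py 0.5,-255,30 0.5,-255,7
```

```text
grip_force: 0.0
t 8.9 across 0.3 along -258.1 z 121.3 xang 93.38 open 0.03482802342701747 F [-0.6  0.5  0.1]
yang 3.04 tool z [ 0.015  0.218 -0.976] q [ 10.1  -0.5 114.1  13.7  64.    1.1]
0.5,-255,30 [-22.9  -2.3  88.4]
0.5,-255,7 [-27.9  -3.  110.9]
```

Run:
```python
from h import *
c=env.camera("top"); 
q=calc(c); d=q[0]-[474.2,-21.8]; print(q,d@EX,d@P)
cv2.imwrite("pics/look3.png",cv2.resize(c["color"][120:310,170:420,::-1],None,fx=3,fy=3))
```

```text
(array([427.34564209, 148.43840027]), (46.823856353759766, 5.475940704345703), -86.43526363372803) -38.18149302976651 -172.39088540635657
```

View pics/look3.png

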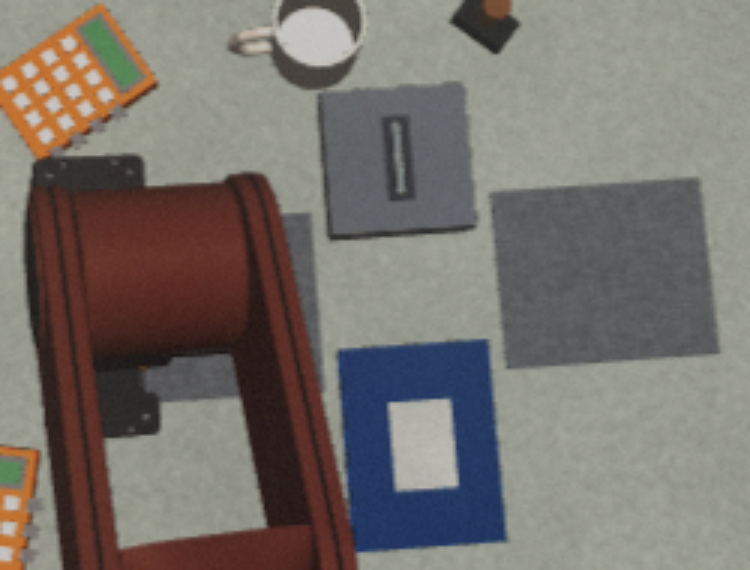

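The picture shows the wrist behind the calculator, with the start mat under it and the mug and stamp clear. I'll lower it now.

```bash
python3 -m creep '[{"offset":[-7.5,-0.8,29],"roll":0,"jaw":0.4},{"offset":[-7.5,-0.8,29],"roll":0,"jaw":0.4},{"offset":[-7.9,-0.7,30],"roll":0,"jaw":0.4},{"offset":[-5,-0.5,22],"roll":0.1,"jaw":0.4},{"offset":[0,0,0],"roll":0,"jaw":0.4}]' | tail -1
python3 st.py 0.5,-240,7 0,-155,7
```

```text
grip_force: 0.0
t 9.45 across -2.3 along -250.0 z 4.5 xang 93.06 open 0.0353580812447079 F [-0.2  0.4 -0.1]
yang 2.80 tool z [ 0.009  0.216 -0.976] q [  9.2  10.4 117.4  15.8  50.7  -3.6]
0.5,-240,7 [-9.3  2.9 -4.6]
0,-155,7 [-92.3   2.5 -22.8]
```

```bash
python3 -m creep '[{"offset":[0,0,0],"roll":0,"jaw":0.4},{"offset":[-5,0,-1.2],"roll":0,"jaw":0.4},{"offset":[-5,0,-1.2],"roll":0,"jaw":0.4},{"offset":[-5,0,-1.2],"roll":0,"jaw":0.4},{"offset":[-8,0,-1.8],"roll":0,"jaw":0.4},{"offset":[-8,0,-1.8],"roll":0,"jaw":0.4},{"offset":[-8,0,-1.8],"roll":0,"jaw":0.4},{"offset":[-8,0,-1.8],"roll":0,"jaw":0.4},{"offset":[-8,0,-1.8],"roll":0,"jaw":0.4},{"offset":[-8,0,-1.8],"roll":0,"jaw":0.4},{"offset":[0,0,0],"roll":0,"jaw":0.4},{"offset":[0,0,0],"roll":0,"jaw":0.4}]' | tail -1
python3 st.py 0,-150,7 0,-60,7
python3 - <<'E'
from h import *
a=env.camera("scene"); cv2.imwrite("pics/look4.png",cv2.resize(a["color"][70:270,80:340,::-1],None,fx=3,fy=3))
E
```

```text
grip_force: 0.0
t 10.65 across 0.1 along -186.3 z 7.4 xang 93.29 open 0.03478098888504037 F [-0.2  0.1 -0.7]
yang 2.96 tool z [ 0.014  0.217 -0.976] q [  1.4   8.5 119.2  15.9  52.2 -11.4]
0,-150,7 [-35.5  -0.2  -7.4]
0,-60,7 [-123.4   -0.3  -26.8]
```

View pics/look4.png

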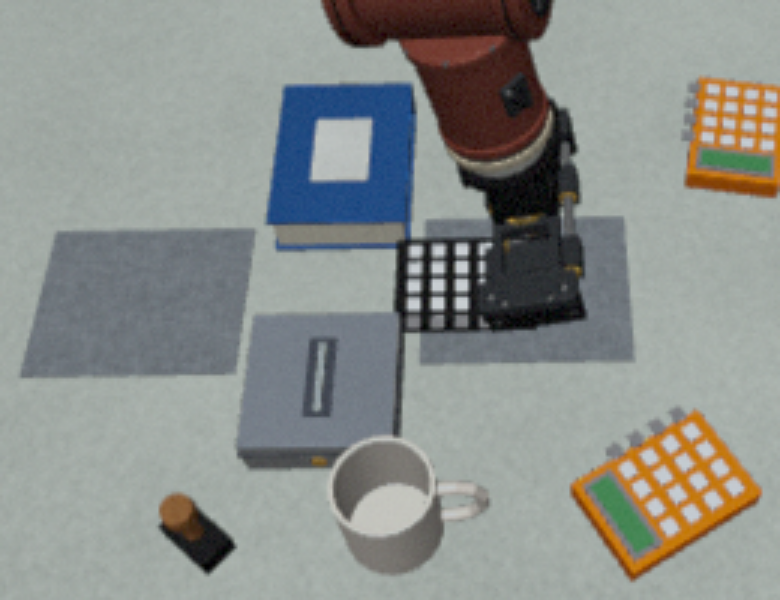

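The scene view shows the calculator straight at the gap mouth (400–490, 240–330), between the register and the cash box. I'll continue gently and watch the force.

```bash
python3 -m creep '[{"offset":[-5,0,-1.1],"roll":0,"jaw":0.4},{"offset":[-5,0,-1.1],"roll":0,"jaw":0.4},{"offset":[-5,0,-1.1],"roll":0,"jaw":0.4},{"offset":[-5,0,-1.1],"roll":0,"jaw":0.4}]'
python3 -m creep '[{"offset":[-5,0,-1.1],"roll":0,"jaw":0.4},{"offset":[-5,0,-1.1],"roll":0,"jaw":0.4},{"offset":[-5,0,-1.1],"roll":0,"jaw":0.4},{"offset":[-5,0,-1.1],"roll":0,"jaw":0.4}]'
python3 st.py 0,-80,7
python3 - <<'E'
from h import *
c=env.camera("scene"); cv2.imwrite("pics/look5.png",cv2.resize(c["color"][90:230,120:300,::-1],None,fx=4,fy=4,interpolation=cv2.INTER_CUBIC))
E
```

```text
clock: 11.1
position: [0.4664, 0.144, 0.0079]
eef_rot: [[-0.057, 0.998, 0.015], [0.975, 0.052, 0.217], [0.216, 0.027, -0.976]]
contact_force: [-0.7, 0.1, -0.7]
opening: 0.0352
grip_force: 0.4
clock: 11.5
position: [0.4676, 0.1235, 0.008]
eef_rot: [[-0.057, 0.998, 0.015], [0.975, 0.052, 0.217], [0.216, 0.027, -0.976]]
contact_force: [0.3, -0.0, -1.1]
opening: 0.0348
grip_force: 0.4
t 11.5 across 0.8 along -145.4 z 8.0 xang 93.33 open 0.034774111506682776 F [ 0.3 -0.  -1.1]
yang 2.99 tool z [ 0.015  0.217 -0.976] q [ -3.7   7.9 119.7  15.8  53.3 -16.4]
0,-80,7 [-64.1  -0.9 -13.2]
```

View pics/look5.png

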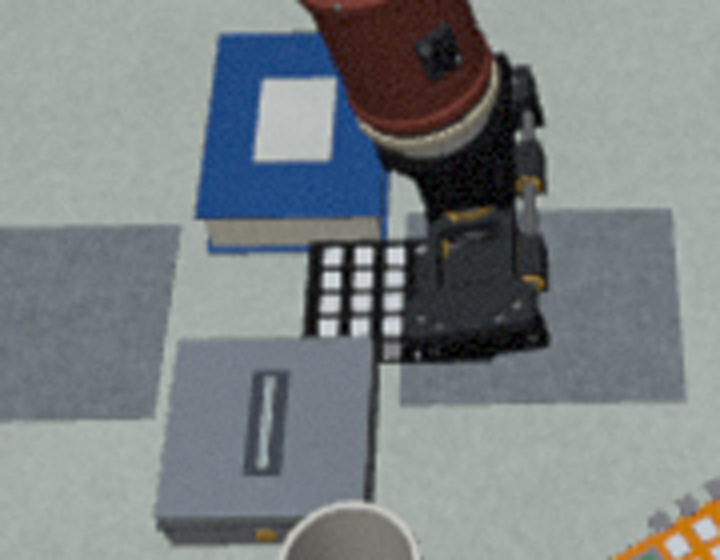

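The calculator is about 45 mm into the gap with no force, so I'll continue.

```bash
python3 -m creep '[{"offset":[-5,-0.1,-1.1],"roll":0,"jaw":0.4},{"offset":[-6,-0.1,-1.3],"roll":0,"jaw":0.4},{"offset":[-6,-0.1,-1.3],"roll":0,"jaw":0.4},{"offset":[-6,-0.1,-1.3],"roll":0,"jaw":0.4},{"offset":[-6,-0.1,-1.3],"roll":0,"jaw":0.4},{"offset":[-6,-0.1,-1.3],"roll":0,"jaw":0.4},{"offset":[0,0,0],"roll":0,"jaw":0.4}]'
python3 -m creep '[{"offset":[-6,0,-1.3],"roll":0,"jaw":0.4},{"offset":[-6,0,-1.3],"roll":0,"jaw":0.4},{"offset":[-6,0,-1.3],"roll":0,"jaw":0.4},{"offset":[-6,0,-1.3],"roll":0,"jaw":0.4},{"offset":[-6,0,-1.3],"roll":0,"jaw":0.4},{"offset":[0,0,0],"roll":0,"jaw":0.4},{"offset":[0,0,0],"roll":0,"jaw":0.4}]'
python3 st.py 0,100,7
python3 - <<'E'
from h import *
c=env.camera("top"); cv2.imwrite("pics/look6.png",cv2.resize(c["color"][140:310,190:420,::-1],None,fx=3.4,fy=3.4,interpolation=cv2.INTER_CUBIC))
E
```

```text
clock: 12.25
position: [0.4691, 0.0872, 0.0078]
eef_rot: [[-0.056, 0.998, 0.016], [0.975, 0.051, 0.217], [0.216, 0.028, -0.976]]
contact_force: [0.5, 0.3, -0.1]
opening: 0.0346
grip_force: 0.0
clock: 12.95
position: [0.4705, 0.0572, 0.0076]
eef_rot: [[-0.056, 0.998, 0.015], [0.975, 0.052, 0.217], [0.216, 0.027, -0.976]]
contact_force: [-0.4, 0.1, -0.8]
opening: 0.0351
grip_force: 0.0
t 12.95 across 0.3 along -79.0 z 7.6 xang 93.31 open 0.03508794505436696 F [-0.4  0.1 -0.8]
yang 2.96 tool z [ 0.015  0.217 -0.976] q [-11.8   8.1 119.7  15.3  55.  -24.1]
0,100,7 [-175.    -0.5  -38.1]
```

View pics/look6.png

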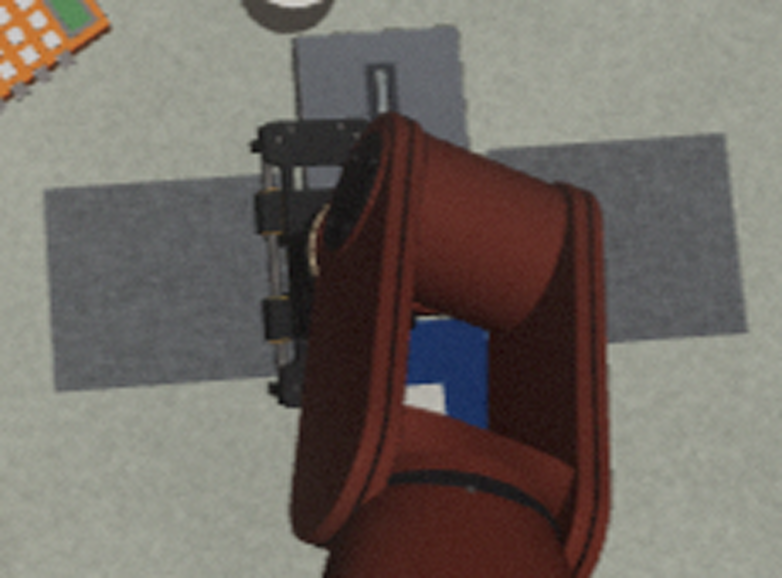

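The top view is blocked by the wrist, but the start mat is empty, the calculator is in the gap and the forces are nil. I'll push on to the goal mat.

```bash
python3 -m creep '[{"offset":[-6,0,-1.3],"roll":0,"jaw":0.4},{"offset":[-8,0,-1.8],"roll":0,"jaw":0.4},{"offset":[-8,0,-1.8],"roll":0,"jaw":0.4},{"offset":[-8,0,-1.8],"roll":0,"jaw":0.4},{"offset":[-8,0,-1.8],"roll":0,"jaw":0.4},{"offset":[-8,0,-1.8],"roll":0,"jaw":0.4},{"offset":[-8,0,-1.8],"roll":0,"jaw":0.4},{"offset":[-8,0,-1.8],"roll":0,"jaw":0.4},{"offset":[-8,0,-1.8],"roll":0,"jaw":0.4},{"offset":[-8,0,-1.8],"roll":0,"jaw":0.4},{"offset":[-8,0,-1.8],"roll":0,"jaw":0.4},{"offset":[-4,0,-0.9],"roll":0,"jaw":0.4},{"offset":[0,0,0],"roll":0,"jaw":0.4}]'
python3 st.py 0,96,7
python3 - <<'E'
from h import *
c=env.camera("scene"); cv2.imwrite("pics/look7.png",cv2.resize(c["color"][70:270,60:320,::-1],None,fx=3,fy=3))
E
```

```text
clock: 14.3
position: [0.4755, -0.0353, 0.008]
eef_rot: [[-0.056, 0.998, 0.016], [0.975, 0.051, 0.217], [0.216, 0.028, -0.976]]
contact_force: [-0.4, 0.2, 0.3]
opening: 0.0347
grip_force: 0.0
t 14.3 across 0.6 along 13.6 z 8.0 xang 93.30 open 0.034744028215589536 F [-0.4  0.2  0.3]
yang 2.95 tool z [ 0.016  0.217 -0.976] q [-22.5  10.2 117.2  14.2  57.5 -33.8]
0,96,7 [-80.7  -0.7 -16.8]
```

View pics/look7.png

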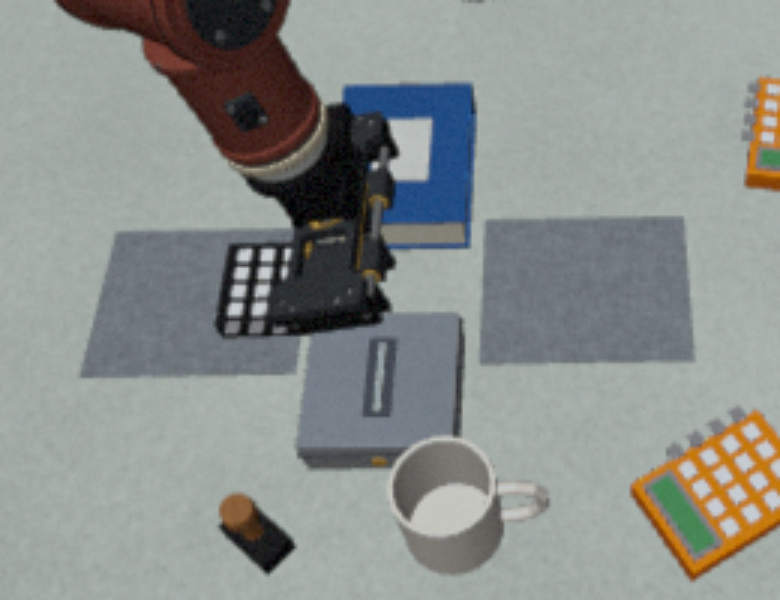

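The calculator is partly on the goal mat at (220–290, 245–335), straight and well placed across it. About 82 mm remain; then I'll back off, rise and check.

```bash
python3 -m creep '[{"offset":[-6,0,-1.3],"roll":0,"jaw":0.4},{"offset":[-8,0,-1.8],"roll":0,"jaw":0.4},{"offset":[-8,0,-1.8],"roll":0,"jaw":0.4},{"offset":[-8,0,-1.8],"roll":0,"jaw":0.4},{"offset":[-8,0,-1.8],"roll":0,"jaw":0.4},{"offset":[-8,0,-1.8],"roll":0,"jaw":0.4},{"offset":[-8,0,-1.8],"roll":0,"jaw":0.4},{"offset":[-8,0,-1.8],"roll":0,"jaw":0.4},{"offset":[-7,0,-1.5],"roll":0,"jaw":0.4},{"offset":[-5,0,-1.1],"roll":0,"jaw":0.4},{"offset":[-3,0,-0.7],"roll":0,"jaw":0.4},{"offset":[-2,0,-0.4],"roll":0,"jaw":0.4},{"offset":[0,0,0],"roll":0,"jaw":0.4}]'|head -2
python3 st.py
python3 -m creep '[{"offset":[8,0,1.8],"roll":0,"jaw":0.4},{"offset":[20,0,4.4],"roll":0,"jaw":0.4},{"offset":[10,0,-40],"roll":0,"jaw":0.4},{"offset":[10,0,-40],"roll":0,"jaw":0.4},{"offset":[10,0,-40],"roll":0,"jaw":0.4},{"offset":[45,0,10],"roll":0,"jaw":0.4},{"offset":[45,0,10],"roll":0,"jaw":0.4},{"offset":[45,0,10],"roll":0,"jaw":0.4},{"offset":[45,0,10],"roll":0,"jaw":0.4},{"offset":[45,0,10],"roll":0,"jaw":0.4},{"offset":[0,0,0],"roll":0,"jaw":0.4}]'|head -2
python3 st.py
python3 - <<'E'
from h import *
c=env.camera("top"); cv2.imwrite("pics/look8.png",cv2.resize(c["color"][90:310,180:440,::-1],None,fx=2.7,fy=2.7))
q=rect(c,(cloud(c)[...,2]>11)&(cloud(c)[...,2]<32)&roi(c["depth"].shape,332,170,420,255),.022); d=q[0]-[487.4,-191]; print(q,"in goal: across(with studs)",d@EX,"along",d@P)
E
```

```text
clock: 15.65
position: [0.4795, -0.1156, 0.0081]
t 15.65 across 0.6 along 94.0 z 8.1 xang 93.33 open 0.03503397127066395 F [-0.5  0.2  0.5]
yang 2.99 tool z [ 0.015  0.217 -0.976] q [-30.7  13.6 113.1  13.   59.7 -41. ]
clock: 16.75
position: [0.4606, 0.152, 0.1316]
t 16.75 across -4.7 along -174.2 z 131.6 xang 93.72 open 0.03510741394807002 F [ 0.6 -0.7  0.7]
yang 3.37 tool z [ 0.014  0.219 -0.976] q [ -0.2  -4.4 116.6  13.7  67.6  -9. ]
(array([ 488.45089722, -188.07263184]), (122.29838562011719, 93.3193359375), -86.47600245475769) in goal: across(with studs) 1.1976555549329404 along -2.870451271137761
```

View pics/look8.png

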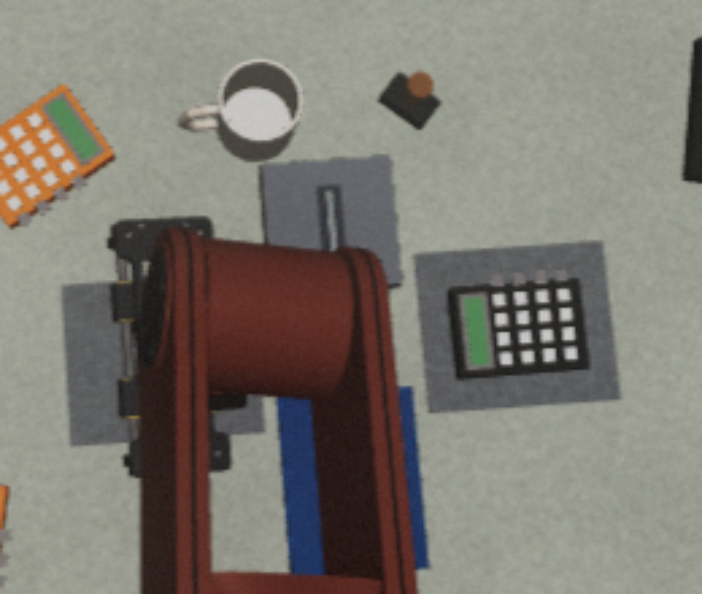

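The calculator at (518,328) lies wholly on the goal mat, near its centre. The mug and stamp are unmoved, and the robot is clear.

```bash
python3 -c "
from cell import env; print(env.finish_job())"
```

```text
the job is handed in; nothing more can be done
None
```

The black calculator was pushed flat through the gap, lies wholly on the goal mat about 4 mm from its centre, and the job is handed in; the mug and stamp look unmoved, and the scanner was never approached but was out of the last picture.

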